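# Toast the teacakes with the hand-held lever

### The job

Toast the two teacakes in the toaster: first turn the grey browning knob on its top clockwise until it clicks over to the orange mark, and let go of it. Then press the red lever on the front end down past its first two notches to the third, the one with the long orange marks, and not on to the bottom stop; it springs back up when let go, so finish while still holding it down at the third notch. Leave the things around the toaster where they stand.

Things in the scene. Friction and masses are not known exactly. Their poses are not given: they have to be found in the camera images.
- toaster: Fixed two-slot toaster, aluminium sides, black ends, 235 x 170 x 150 mm (x, y, z). Origin: centre of its underside on the table. x runs from the lever end (-x, turned roughly to the robot) to the rear, z up. Lever on the -x end, knob on the flat black deck at that end of the top. Two teacakes in the slots (y = +-42 mm, x from -18 to 88 mm) rise 35 mm above the top while the lever is up.
- browning_knob_grip (a point): Grey browning knob, 48 mm in from the lever end face: point on its vertical axis at grip height, 187 mm above the table. Grip: upright bar 38 mm long, 14 mm thick, from 162 to 194 mm above the table, on a skirt of radius 20 mm (top 164 mm) and dark base of radius 32 mm (top 156 mm). Site turns with the knob: x along the bar, y across it, z up. White pointer line at the bar's -x end.
- browning_knob (a joint): Knob angle, rad, growing clockwise from above. Rests at 0 (pointer at the white mark, bar 0.45 rad anticlockwise of the toaster's x axis) and at 0.9 (orange mark, bar 0.45 rad clockwise of it); stop at 0.93. Between them a detent of about 0.075 N m resists up to 0.45 rad, then carries the knob on towards 0.9.
- lever_top (a point): Centre of the upper face of the red lever paddle, 40 mm out from the toaster's -x end face on its centre line; 152 mm above the table with the lever up, moving down with it. Axes as the toaster's. Paddle 30 mm (x) x 50 mm (y) x 14 mm thick, free space below.
- lever (a joint): Downward travel of the lever, m; 0 is up (rest). Clicks at 0.014, 0.028 and 0.042 (third): white, white and long orange marks on the end face, level with the steel arm 13 mm below the paddle's top. Bottom stop 0.058. No notch holds it: the spring pushes up with 5.5 N at the top to 11 N at the third notch, +-3 N between notches, and returns it to 0 when released.
- ramekin0: White stoneware dish, 77 mm across, 42 mm high, bystander. Origin: centre of its underside.
- ramekin2: Tan stoneware dish, 77 mm across, 42 mm high, bystander. Origin: centre of its underside.
- ware_jar2: Jar of red jam with a green lid, 72 x 75 x 94 mm, bystander. Origin: centre of its underside.
- ware_jar3: Jar with a red lid and tan contents, 70 x 70 x 108 mm, bystander. Origin: centre of its underside.
- ware_spice_jar10: Spice jar with a green cap, 41 mm across, 102 mm high, bystander. Origin: centre of its underside.
- ware_mill5: Glass salt shaker with a grey top, 44 mm across, 90 mm high, bystander. Origin: centre of its underside.
- ware_cheese8: Block of wrapped butter or cheese, 73 x 102 x 37 mm, bystander. Origin: centre of its underside.

How it is judged (in metres and radians):
On the way, in this order (a step that is already met when the one before it is completed fails the run):
1. the browning knob has clicked over to the orange mark and is let go, with the lever still up (value of joint browning_knob above 0.75 rad and contact force between the fingers and browning_knob below 0.3 N and value of joint lever below 0.007 m), for 0.2 s.
2. the fingers press the lever down to its third notch (value of joint lever between 0.036 and 0.048 m and contact force between the fingers and lever above 3 N), for 0.3 s.
At the end, for the whole second after the job is handed in: The browning knob stands at the orange mark (over 0.75 rad) and the fingers hold the lever still, with more than 3 N, at its third notch (0.042 m down, within 6 mm) (all of step 2 and value of joint browning_knob above 0.75 rad and velocity of joint lever between -0.01 and 0.01 m/s); the arm keeps its last pose, push and grip.
It fails at once if the lever is pressed on beyond the third notch to the bottom (over 0.053 m) (value of joint lever above 0.053 m).
It fails at once if a bystander is moved more than 30 mm (distance of any of ramekin0, ramekin2, ware_jar2, ware_jar3, ware_spice_jar10, ware_mill5, ware_cheese8 from where it was at the start of the episode above 0.03 m).
It also fails if it takes over 45 s, if anything falls off the work surface, if the arm or the gripper's body presses on something with over 40 N, if the wrist force passes 120 N, or if a joint passes its speed limit or range.

### The arm

A 6-joint arm with a two-finger parallel gripper is mounted at the origin on a cart in front of the work surface, level with it; the furniture and walls round the work are solid. World frame = base frame: x ahead of the robot, y to its left, z up, the work surface at z = 0. Lengths are in mm, angles in degrees, forces in N, time in s.
With the tool pointing down it reaches from about 350 to 775 mm from the base axis. Payload 7.3 kg.
Tool frame: the origin (TCP) lies on the centre line of the jaws, within the pads' length; the fingertips stand 25 mm ahead of it and the grasp point (between the pads) lies 6 mm ahead of it (bot.nose_length is the z of the fingertips in the tool frame, in mm); z points along the fingers, y is the line along which they close (so a half turn about z gives the same grasp; the last joint's range is limited). The gripper opens to 92 mm and grips with 3 to 60 N. Pads are 19 mm wide; open, the fingers measure 130 mm over their backs; the gripper's body (75 mm by 190 mm) begins 47 mm behind the grasp point.
Start: joints at [-73.224, 19.595, 87.324, -0, 73.075, -8.365], TCP at [223.072, -475.273, 220.241] pointing down, gripper open.
Joint ranges: [-145.02, 145.02], [-44.19, 115.74], [2.07, 154.8], [-57.11, 237.11], [16.16, 152.29], [-177.93, 177.93]. Speed limits (degrees/s): [147.25, 147.25, 180, 180, 180, 180].

### API

Orientations are given as a 3x3 rotation matrix whose columns are the frame's x, y, z axes.
In Python, from workcell import bot gives the robot as it stands.
- The arm moves only by the tool apply_moves, never from a script. Its argument "steps" is a list that holds one entry, the list of rows, each a list of 7 numbers: the turn, a rotation vector about the tool's x, y, z in units of 0.1 rad (1.0 is 0.1 rad), then the shift along the tool's x, y, z in units of 0.02 m (1.0 is 0.02 m), then the finger opening in mm, from 0 to 91.8. A call has 1 to 10 rows; each row shifts and turns the commanded pose from where the row before left it, along the tool's axes as they then stand; what a row does not reach is not made up. A row lasts 1/12 s, in which the tool goes at most 41.7 mm and 7.16 degrees, less where a joint would pass 70% of its speed; a pose out of reach is approached as far as the arm can. A call with a number of a shift or a turn outside -1 to 1 is refused whole. A call with a gripper value outside its range is refused whole. The fingers move at their own pace and stop on an object; the grip force is fixed at half the most. Time passes only in rows, so rows that do not move let the fingers close. It gives the time, the measured TCP pose, the force, the opening and the grip force at its end, in the units of the state.
- bot.state(): the state, without advancing time (a new reading comes with each control period).
- bot.camera(name): name is "scene" or "top"; returns a dict with "pixels" (480x640x3 uint8, blue, green, red), "z_map" (480x640 float32, mm along the optical axis (not along the pixel's ray), 0 where there is no reading), "camera_matrix" (3x3 intrinsics, pixels), "k1" (the pictures are not rectified: a ray, as slopes to the right and down, at radius r is drawn at 1 + k1 r^2 times it, then the intrinsics apply), "T" (4x4, takes a point from camera to world coordinates). Camera axes: x right, y down, z forward; pixel columns grow to the right and rows downward; lengths in mm; the calibration is good to about 2 mm. A picture is of the moment at which its call begins.
- bot.job_done(): hands the job in; it is judged then, once.
The state is a dict: "t": time; "joints": joint angles; "joint_velocities": joint speeds; "tau": joint torques, N m; "position": TCP position; "ee_rot": TCP orientation; "contact_force": force on the tool from outside, world axes, zero at the start; "ft_torque": the same for the moment, N m; "width": opening from 0.0 (shut) to 1.0 (fully open); "gripper_force": force on a finger pad.
Only numpy, scipy, OpenCV 4.12 (cv2) and the standard library are available. Lean on these libraries where they do the work, as an engineer would, in place of code of your own. Each camera call takes 0.05 s, during which the arm holds its last target. There are 200 camera calls.

## Working session

There is one attempt and no reset: what is moved stays moved. The work goes in short steps, Python scripts to look and compute and a tool call to move; the robot and the scene stay as the last step left them, time stands still between calls to the robot, and variables do not carry over. Pictures are saved under pics/ and viewed, at most 10 in all, crops included, and the job is handed in when it is done.

Besides the shell and the picture viewer there is one more tool, called after "Call:" by a JSON object that holds its "api" and its "payload". apply_moves: Moves the arm, as the interface text tells. Its arguments: {"type":"object","properties":{"steps":{"type":"array","items":{"type":"array","items":{"type":"array","items":{"type":"number"}}}}},"required":["steps"]}

```bash
mkdir -p pics; cat > h.py <<'E'
import numpy as np, cv2
from workcell import bot
def snap(n):
    c=bot.camera(n); c['K']=np.array(c['camera_matrix']); c['T']=np.array(c['T']); return c
def dirs(c,uv):
    uv=np.asarray(uv,float).reshape(-1,1,2)
    d=cv2.undistortPoints(uv,c['K'],np.array([c['k1'],0,0,0.]))[:,0]
    return np.c_[d,np.ones(len(d))]
def onplane(c,uv,z):
    d=dirs(c,uv)@c['T'][:3,:3].T; o=c['T'][:3,3]
    return o+d*((z-o[2])/d[:,2])[:,None]
def cloud(c):
    v,u=np.mgrid[:480,:640]; d=dirs(c,np.c_[u.ravel(),v.ravel()])
    return ((d*c['z_map'].reshape(-1,1))@c['T'][:3,:3].T+c['T'][:3,3]).reshape(480,640,3)
def project(c,P):
    p=(np.atleast_2d(P)-c['T'][:3,3])@c['T'][:3,:3]
    return cv2.projectPoints(p,np.zeros(3),np.zeros(3),c['K'],np.array([c['k1'],0,0,0.]))[0][:,0]
E
python3 - <<'E'
from h import *
for n in ("scene","top"):
    c=snap(n); cv2.imwrite(f'pics/{n}0.png',c['pixels']); print(n,c['T'].round(2).tolist(),c['K'].tolist(),c['k1'])
s=bot.state(); print(s); print(bot.nose_length)
E
```

```text
scene [[0.85, -0.24, 0.47, -107.7], [-0.53, -0.4, 0.75, -962.13], [0.01, -0.89, -0.46, 746.37], [0.0, 0.0, 0.0, 1.0]] [[521.1849662499043, 0.0, 322.45907087213124], [0.0, 521.1849662499043, 239.2726069789862], [0.0, 0.0, 1.0]] -0.03524358165699845
top [[0.02, -0.99, 0.16, 365.1], [-1.0, -0.02, -0.01, 64.09], [0.02, -0.16, -0.99, 1245.3], [0.0, 0.0, 0.0, 1.0]] [[489.3240130595279, 0.0, 319.45130170794084], [0.0, 489.3240130595279, 237.65734302318884], [0.0, 0.0, 1.0]] -0.050318169892270885
{'t': 0.1, 'joints': array([-7.32260668e+01,  1.96312938e+01,  8.73699089e+01, -1.51655467e-03,
        7.30745062e+01, -8.36461477e+00]), 'joint_velocities': array([-0.0023328 , -0.01969244, -0.13948235,  0.04170884,  0.11275416,
        0.07097933]), 'tau': array([ 1.35377450e-03, -4.32001340e+01, -2.44696140e+01,  7.19775539e-02,
        5.25939942e-02, -3.10624819e-05]), 'position': array([ 222.93779079, -474.92028958,  219.63614574]), 'ee_rot': array([[ 9.05279951e-01,  4.24815308e-01, -4.05587034e-04],
       [ 4.24815469e-01, -9.05279093e-01,  1.25783803e-03],
       [ 1.67179390e-04, -1.31099520e-03, -9.99999127e-01]]), 'contact_force': array([-0.23147225, -0.49955336,  0.4077446 ]), 'ft_torque': array([-0.00956329,  0.00879788, -0.02329264]), 'gripper_force': 0.0, 'width': 0.9988179588917268}
25.0
```

View pics/scene0.png

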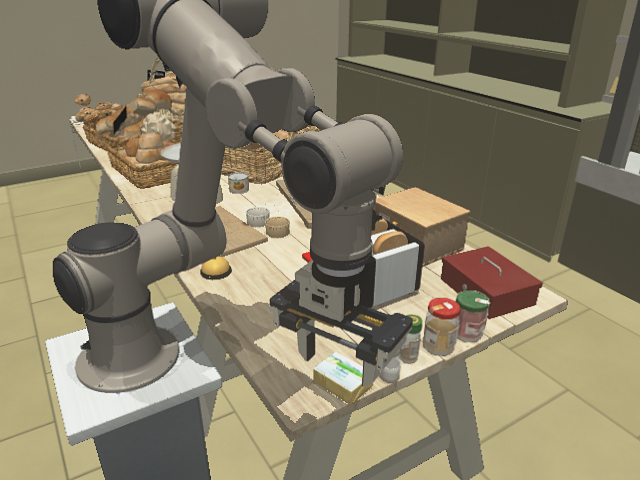

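View pics/top0.png

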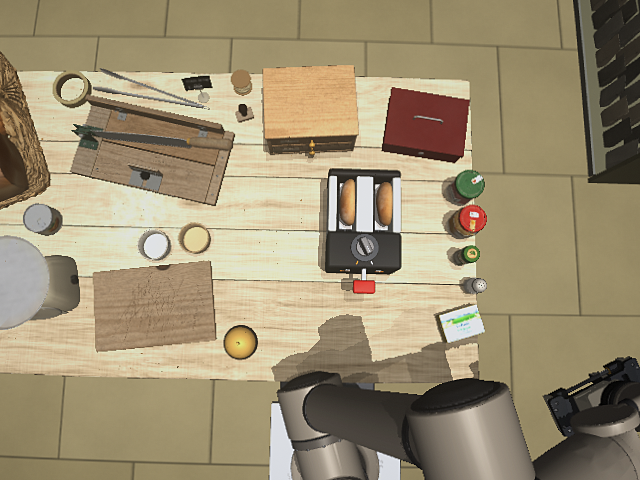

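The scene view shows the arm partly hiding the toaster. In the top view the red paddle is at about (364,286), the knob at (366,246) and the toaster body spans (328–400, 170–272). The jars stand to the right at columns 460–485.

```bash
python3 - <<'E'
from h import *
c=snap('top'); P=cloud(c); im=c['pixels'].astype(int); b,g,r=im[...,0],im[...,1],im[...,2]
roi=np.zeros((480,640),bool); roi[150:310,310:420]=1
red=roi&(r>140)&(g<70)&(b<70); red[:275]=0
ys,xs=np.nonzero(red); print('red n',len(xs),xs.min(),xs.max(),ys.min(),ys.max(),'z',np.percentile(P[red][:,2],[5,25,50,75,95]))
m=red&(P[...,2]>146)
rect=cv2.minAreaRect(onplane(c,np.argwhere(m)[:,::-1],152)[:,:2].astype(np.float32)); print('lever',rect)
t=roi&(P[...,2]>140)&(P[...,2]<157)&(~red)
t[275:]=0
Q=P[t]; rect=cv2.minAreaRect(Q[:,:2].astype(np.float32)); print('toaster top',rect,np.median(Q[:,2]))
k=roi&(P[...,2]>180)&(np.arange(480)[:,None]>232)&(np.arange(480)[:,None]<262)
Q=P[k]; print('knob',len(Q),cv2.minAreaRect(Q[:,:2].astype(np.float32)),np.median(Q[:,2]))
# teacakes
cv2.imwrite('pics/crop0.png',cv2.resize(c['pixels'][160:300,310:420],None,fx=4,fy=4,interpolation=cv2.INTER_CUBIC))
for n,u in dict(mill=(478,286),spice=(470,255),jar=(468,220),cheese=(461,323),ram=(195,239)).items(): print(n,P[u[1],u[0]].round())
E
```

```text
red n 84 354 374 280 292 z [147.65773754 149.35404469 150.9893074  152.1235792  153.50290675]
lever ((431.1987609863281, -51.334190368652344), (26.732982635498047, 45.03911590576172), 1.1237460374832153)
toaster top ((582.25927734375, -51.55048370361328), (247.43798828125, 169.69186401367188), 0.34006044268608093) 149.19287691757927
knob 136 ((443.2447509765625, -4.977973937988281), (35.92784881591797, 205.4691619873047), 58.444915771484375) 193.1126429646116
mill [ 440. -331.   88.]
spice [ 512. -307.  107.]
jar [ 597. -306.  103.]
cheese [ 352. -304.   34.]
ram [551. 367.   5.]
```

View pics/crop0.png

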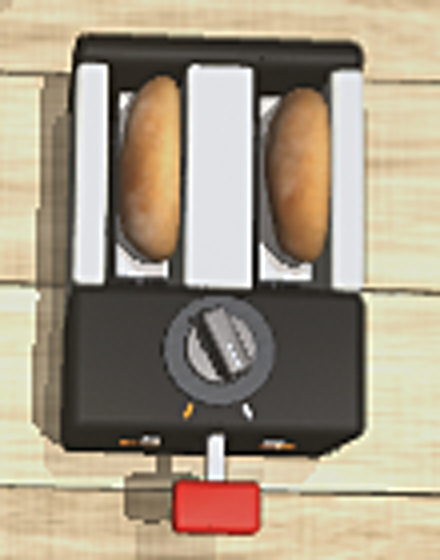

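The crop shows the bar's pointer at the white mark (lower right), the orange mark at lower left, the knob base centred near crop (219,350), which is image (364.8,247.5), and the paddle's near edge facing the robot.

```bash
python3 - <<'E'
from h import *
c=snap('top'); P=cloud(c); im=c['pixels'].astype(int)
w=(im.min(2)>200); m=np.zeros((480,640),np.uint8); m[170:235,325:405]=w[170:235,325:405]
m[(P[...,2]<140)]=0
n,l,st,ce=cv2.connectedComponentsWithStats(m)
for i in range(1,n):
    if st[i,4]>100:
        q=onplane(c,np.argwhere(l==i)[:,::-1],150)[:,:2]; v=cv2.fitLine(q.astype(np.float32),cv2.DIST_L2,0,.01,.01).ravel()
        print(st[i],q.mean(0),np.degrees(np.arctan2(v[1],v[0])))
# knob: heights 158..200 inside window; grip bar heights 
u0,v0=365,247; win=np.zeros((480,640),bool); win[232:264,348:384]=1
k=win&(P[...,2]>187); q=P[k][:,:2]; print('bar',len(q),cv2.minAreaRect(q.astype(np.float32)),q.mean(0))
g=win&(im.min(2)>68); e=onplane(c,np.argwhere(g)[:,::-1],158)[:,:2].astype(np.float32); print('base circle',cv2.minEnclosingCircle(e),len(e))
E
```

```text
[329 176   8  55 405] [620.54032956  22.13963329] -0.31166905
[357 176  16  56 874] [620.00696131 -51.64710731] 0.5159486
[393 178   8  54 408] [ 618.82840383 -125.75225167] -0.48134834
bar 119 ((443.470947265625, -5.166664123535156), (36.012779235839844, 206.05203247070312), 58.44492721557617) [510.68570126 -45.28265346]
base circle ((517.6397705078125, -57.07476043701172), 36.884666442871094) 523
```

Call:
{"api": "apply_moves", "payload": {"steps": [[[0,0,0,0,0,-1,91],[0,0,0,0.5,-0.3,-1,91],[0,0,0,1,-0.6,-0.5,91],[0,0,0,1,-0.6,0,91],[0,0,0,1,-0.6,0,80],[0,0,0,1,-0.6,0,60],[0,0,0,1,-0.6,0,50],[0,0,0,1,-0.6,0,50],[0,0,0,1,-0.6,0,50],[0,0,0,1,-0.6,0,50]]]}}

```text
t: 1.03
position: [334.0, -309.6, 270.1]
ee_rot: [[0.905, 0.425, -0.0], [0.425, -0.905, 0.0], [-0.0, -0.0, -1.0]]
contact_force: [0.9, -0.4, 0.5]
width: 0.607
gripper_force: 0.0
```

Call:
{"api": "apply_moves", "payload": {"steps": [[[0,0,0,1,-0.56,0,50],[0,0,0,1,-0.56,0,50],[0,0,0,1,-0.56,0,50],[0,0,0,1,-0.56,0,50],[0,0,0,1,-0.56,0,50],[0,0,0,1,-0.56,0,50],[0,0,0,1,-0.56,0,50],[0,0,0,1,-0.56,0,50],[0,0,0,1,-0.56,0,50],[0,0,0,1,-0.56,0,50]]]}}

```text
t: 1.87
position: [467.5, -123.2, 270.1]
ee_rot: [[0.905, 0.425, -0.0], [0.425, -0.905, 0.0], [-0.0, -0.0, -1.0]]
contact_force: [0.2, 0.4, 0.1]
width: 0.545
gripper_force: 0.0
```

Call:
{"api": "apply_moves", "payload": {"steps": [[[0,0,0,1,-0.56,0,50],[0,0,0,1,-0.56,0,50],[0,0,0,1,-0.56,0,50],[0,0,0,0.5,-0.3,0,50],[0,0,0,0,0,0,50]]]}}

```text
t: 2.28
position: [514.4, -57.1, 269.8]
ee_rot: [[0.904, 0.427, -0.0], [0.427, -0.904, 0.0], [-0.0, -0.001, -1.0]]
contact_force: [-0.4, 0.3, 0.0]
width: 0.548
gripper_force: 0.0
```

```bash
python3 - <<'E'
from h import *
s=bot.state(); print(s['t'],s['position'],s['joints'],s['contact_force'],s['width'])
for n in ('scene','top'):
    c=snap(n); p=project(c,[519,-51.5,194])[0]; print(n,p)
    x,y=p.astype(int); im=c['pixels'].copy(); cv2.circle(im,(x,y),1,(0,255,0),-1)
    q=im[max(0,y-60):y+60,x-75:x+75]; cv2.imwrite(f'pics/{n}1.png',cv2.resize(q,None,fx=4,fy=4))
a=[cv2.imread(f'pics/{n}1.png') for n in('scene','top')]
cv2.imwrite('pics/both1.png',cv2.resize(np.hstack(a),(800,320)))
E
```

```text
2.2833 [514.35884313 -57.11182771 269.80513555] [-1.48388240e+01  1.68372070e+01  8.33671017e+01  2.16238699e-02
  7.98219705e+01  4.98657358e+01] [-0.44312924  0.3007026   0.01154088] 0.5478832927293484
scene [343.07243557 229.56299671]
top [366.37362086 244.39804128]
```

View pics/both1.png

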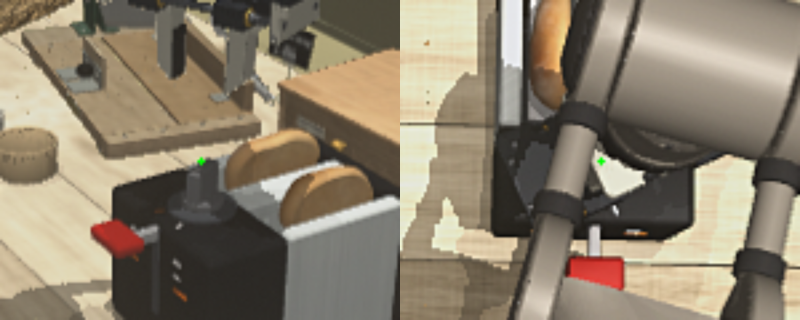

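The scene half of the picture shows the projected knob point (203,160) on top of the grip bar, so the estimate holds. The arm hides the knob in the top view. Next I centre and descend to TCP z of about 193.

Call:
{"api": "apply_moves", "payload": {"steps": [[[0,0,0,0.33,-0.16,0,50],[0,0,0,0,0,1,50],[0,0,0,0,0,1,50],[0,0,0,0,0,1,50],[0,0,0,0,0,0.5,50],[0,0,0,0,0,0.33,50],[0,0,0,0,0,0,50],[0,0,0,0,0,0,50]]]}}

```text
t: 3.05
position: [518.6, -53.4, 194.2]
ee_rot: [[0.906, 0.424, 0.001], [0.424, -0.906, -0.0], [0.001, 0.001, -1.0]]
contact_force: [0.6, 0.5, -0.0]
width: 0.544
gripper_force: 0.0
```

```bash
python3 - <<'E'
from h import *
s=bot.state(); print(s['t'],s['position'],s['contact_force'],s['width'])
c=snap('scene'); x,y=343,229
cv2.imwrite('pics/g1.png',cv2.resize(c['pixels'][y-60:y+60,x-75:x+75],None,fx=4,fy=4))
E
```

```text
3.05 [518.58987336 -53.43577844 194.24324876] [ 0.60039049  0.51501822 -0.01343341] 0.5435023393690647
```

View pics/g1.png

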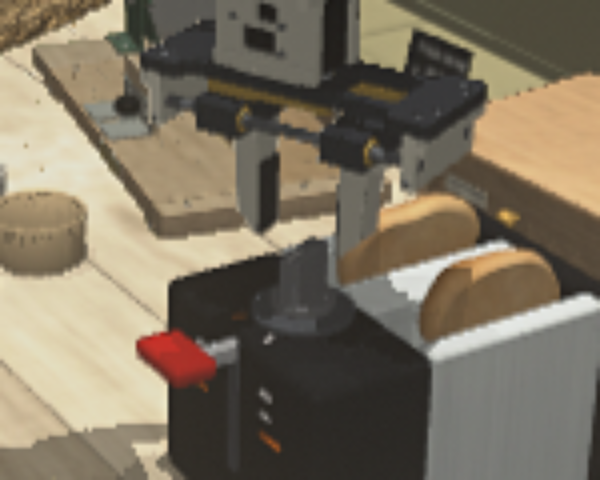

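```bash
python3 - <<'E'
from h import *
s=bot.state(); c=snap('scene'); R=s['ee_rot']; p=s['position']
for y in (-25,25,-35,35):
    for x in (-9,9):print(y,x,((project(c,p+R@[x,y,25])[0]-[268,169])*4).round())
print('bar top',((project(c,[[519,-51.5,194],[502,-60,194],[536,-43,194],[519,-51.5,164]])-[268,169])*4).round().tolist())
P=cloud(c)
for n,(x,y) in dict(lf=(262,190),lf2=(243,190),rf=(355,230),bar=(305,270),bart=(315,242)).items(): print(n,P[169+y//4,268+x//4].round())
E
```

```text
-25 -9 [257. 275.]
-25 9 [273. 264.]
25 -9 [329. 297.]
25 9 [345. 285.]
-35 -9 [243. 271.]
-35 9 [259. 260.]
35 -9 [344. 301.]
35 9 [359. 289.]
bar top [[300.0, 242.0], [284.0, 255.0], [316.0, 230.0], [299.0, 287.0]]
lf [501. -35. 227.]
lf2 [492. -26. 226.]
rf [524. -96. 221.]
bar [513. -65. 184.]
bart [528. -50. 193.]
```

```bash
python3 - <<'E'
from h import *
s=bot.state(); c=snap('scene'); R=s['ee_rot']; p=s['position']; P=cloud(c)
m=(np.linalg.norm(P[...,:2]-p[:2],axis=2)<60)
Q=(P[m]-p)@R
for sg in (-1,1):
    q=Q[(Q[:,1]*sg>18)&(Q[:,1]*sg<52)&(abs(Q[:,0])<14)&(Q[:,2]<32)&(Q[:,2]>-30)]
    print(sg,len(q),np.sort(q[:,2])[-8:].round(1),'y',np.percentile(q[:,1],[5,50,95]).round(1),'x',np.percentile(q[:,0],[5,50,95]).round(1))
# knob bar in tool frame
k=Q[(abs(Q[:,1])<16)&(Q[:,2]>3)&(Q[:,2]<24)]; print('bar z',np.percentile(k[:,2],[2,50]),'y',np.percentile(k[:,1],[2,50,98]),'x',np.percentile(k[:,0],[2,50,98]))
E
```

```text
-1 85 [-8.2 -7.9 -7.8 -6.9 -6.4 -6.  -5.8 -4.5] y [-36.8 -23.8 -21.1] x [-13.6 -10.2   6.2]
1 63 [-14.6 -12.6 -12.1 -11.4 -10.6  -9.1  -7.2  -4.7] y [29.7 38.6 45.6] x [-13.6 -11.6   5.7]
bar z [ 3.15310199 12.22082356] y [-3.18157824  6.80821759 10.24612128] x [-22.95232465 -11.22167259  15.20241359]
```

```bash
python3 - <<'E'
from h import *
s=bot.state(); print(s['t'],s['position'],s['joints'])
c=snap('scene'); R=s['ee_rot']; p=s['position']; P=cloud(c)
im=cv2.resize(c['pixels'][190:260,310:380],None,fx=8,fy=8,interpolation=cv2.INTER_NEAREST)
for y in (-25,25,-45,45):
    for z in (25,-41):
        q=((project(c,p+R@[0,y,z])[0]-[310,190])*8+4).astype(int); cv2.circle(im,tuple(int(a) for a in q),4,(0,255,0),-1)
cv2.imwrite('pics/g2.png',im)
E
```

```text
3.2 [518.87094514 -53.2868078  194.7230661 ] [-1.42823937e+01  2.04364742e+01  9.03073928e+01 -6.36532926e-03
  6.91310883e+01  5.05847133e+01]
```

View pics/g2.png

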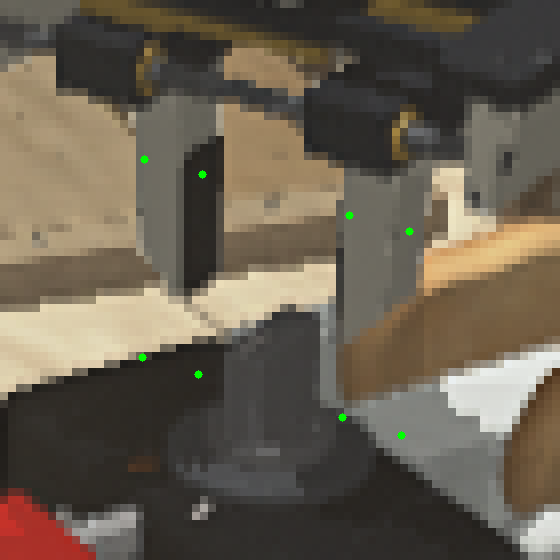

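The picture shows both fingertips (g2 at about (190,292) and (340,345)) some 80 px above where the state puts them. That is about 25 mm higher than the stated pose. I'll check whether this offset was already there at the start pose.

```bash
python3 - <<'E'
from h import *
c=snap('scene'); im=cv2.imread('pics/scene0.png')
p0=np.array([222.94,-474.92,219.64]); R0=np.array([[.9053,.4248,0],[.4248,-.9053,0],[0,0,-1]])
for y in(-46,46,-65,65): print(y,[project(c,p0+R0@[x,y,25])[0].round(1).tolist() for x in(-9,9)], project(c,p0+R0@[0,y,-3])[0].round(1))
g=im[315:400,270:420]; cv2.imwrite('pics/s0c.png',cv2.resize(g,None,fx=5,fy=5,interpolation=cv2.INTER_NEAREST))
# now: wrist/top-view check of gripper height by depth
t=snap('top'); s=bot.state(); P=cloud(c); 
for n,cc in(('scene',c),('top',t)):
    P=cloud(cc); m=np.linalg.norm(P[...,:2]-s['position'][:2],axis=2)<70; z=P[m][:,2]; h,e=np.histogram(z,bins=np.arange(140,420,10)); print(n,dict(zip(e[:-1].tolist(),h.tolist())))
E
```

```text
-46 [[307.3, 375.2], [313.8, 368.5]] [310.5 357.7]
46 [[359.9, 399.6], [365.9, 392.1]] [363.8 381.3]
-65 [[297.1, 370.5], [303.8, 364.0]] [300.2 353.1]
65 [[371.5, 405.0], [377.4, 397.3]] [375.6 386.5]
scene {140: 767, 150: 253, 160: 98, 170: 42, 180: 49, 190: 46, 200: 43, 210: 78, 220: 79, 230: 87, 240: 88, 250: 66, 260: 34, 270: 176, 280: 256, 290: 179, 300: 376, 310: 167, 320: 148, 330: 149, 340: 142, 350: 89, 360: 167, 370: 189, 380: 103, 390: 139, 400: 162}
top {140: 350, 150: 200, 160: 0, 170: 0, 180: 0, 190: 0, 200: 0, 210: 0, 220: 0, 230: 0, 240: 0, 250: 0, 260: 0, 270: 9, 280: 77, 290: 28, 300: 42, 310: 24, 320: 3, 330: 4, 340: 5, 350: 25, 360: 196, 370: 33, 380: 0, 390: 16, 400: 31}
```

View pics/s0c.png

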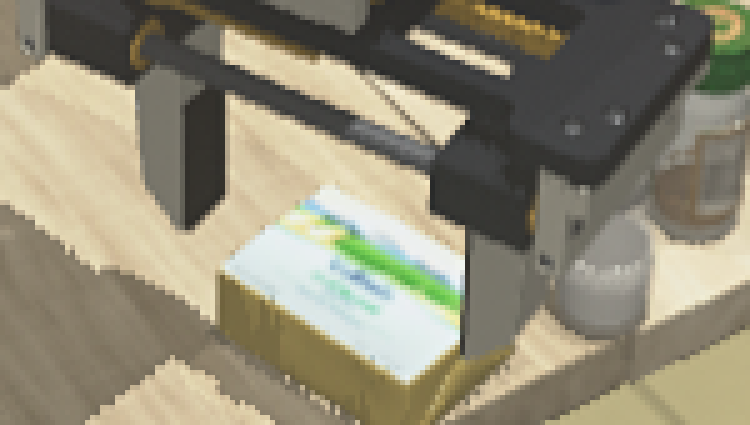

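The start picture shows the same gap: left tip at about (307,361), where (307,375) was expected. So the real fingertips sit a constant 27 mm or so above the stated ones, near TCP z itself. I'll descend in small steps and watch the force.

Call:
{"api": "apply_moves", "payload": {"steps": [[[0,0,0,0,0,0.2,50],[0,0,0,0,0,0.2,50],[0,0,0,0,0,0.1,50],[0,0,0,0,0,0,50]]]}}

```text
t: 3.68
position: [517.8, -53.0, 182.8]
ee_rot: [[0.905, 0.425, -0.001], [0.425, -0.905, 0.0], [-0.001, -0.001, -1.0]]
contact_force: [0.6, 0.4, 0.1]
width: 0.544
gripper_force: 0.0
```

Call:
{"api": "apply_moves", "payload": {"steps": [[[0,0,0,0,0,0.15,50],[0,0,0,0,0,0.15,50],[0,0,0,0,0,0,50]]]}}

```text
t: 3.93
position: [517.9, -53.0, 176.9]
ee_rot: [[0.905, 0.425, -0.001], [0.425, -0.905, 0.0], [-0.001, -0.001, -1.0]]
contact_force: [-0.1, -0.2, 0.2]
width: 0.544
gripper_force: 0.0
```

Call:
{"api": "apply_moves", "payload": {"steps": [[[0,0,0,0,0,0.2,50],[0,0,0,0,0,0.2,50],[0,0,0,0,0,0,50]]]}}

```text
t: 4.18
position: [517.8, -53.0, 168.7]
ee_rot: [[0.905, 0.425, -0.001], [0.425, -0.905, 0.0], [-0.001, -0.001, -1.0]]
contact_force: [-0.5, 0.4, 0.3]
width: 0.541
gripper_force: 0.0
```

```bash
python3 - <<'E'
from h import *
s=bot.state(); print(s['t'],s['position'],s['contact_force'])
c=snap('scene'); R=s['ee_rot']; p=s['position']
im=cv2.resize(c['pixels'][190:260,310:380],None,fx=8,fy=8,interpolation=cv2.INTER_NEAREST)
for y in (-25,45):
    for z in (-2.7,25):
        q=((project(c,p+R@[0,y,z])[0]-[310,190])*8+4).astype(int); cv2.circle(im,tuple(int(a) for a in q),4,(0,255,0),-1)
cv2.imwrite('pics/g3.png',im)
E
```

```text
4.1833 [517.76248332 -52.96772167 168.67678503] [-0.47870005  0.35460056  0.26380026]
```

View pics/g3.png

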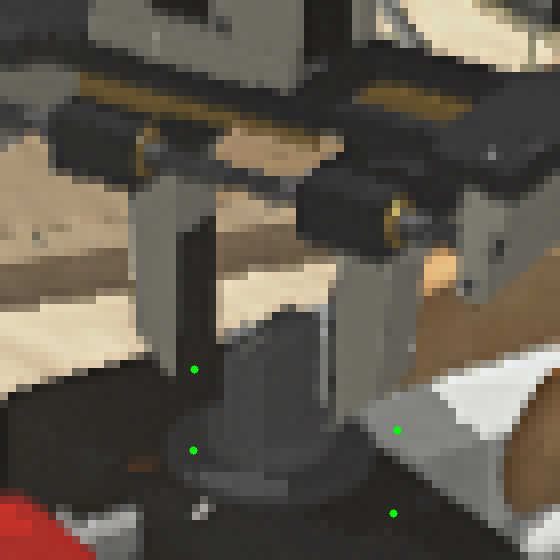

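The fingers now straddle the grip bar (bar columns 225–320, pads at 215 and 330), with tips just above the skirt. I'll close on it.

Call:
{"api": "apply_moves", "payload": {"steps": [[[0,0,0,0,0,0,10],[0,0,0,0,0,0,10],[0,0,0,0,0,0,10],[0,0,0,0,0,0,10],[0,0,0,0,0,0,10],[0,0,0,0,0,0,10],[0,0,0,0,0,0,10],[0,0,0,0,0,0,10]]]}}

```text
t: 4.9
position: [517.9, -52.3, 169.7]
ee_rot: [[0.905, 0.425, -0.001], [0.425, -0.905, 0.001], [-0.0, -0.001, -1.0]]
contact_force: [-1.3, 4.8, 3.8]
width: 0.149
gripper_force: 30.0
```

Call:
{"api": "apply_moves", "payload": {"steps": [[[0,0,1,0,0,0,10],[0,0,1,0,0,0,10],[0,0,1,0,0,0,10],[0,0,1,0,0,0,10],[0,0,1,0,0,0,10],[0,0,1,0,0,0,10],[0,0,1,0,0,0,10],[0,0,1,0,0,0,10],[0,0,0.8,0,0,0,10],[0,0,0,0,0,0,10]]]}}

```text
t: 5.73
position: [517.9, -51.4, 169.7]
ee_rot: [[0.902, -0.431, -0.001], [-0.431, -0.902, 0.003], [-0.002, -0.002, -1.0]]
contact_force: [-2.0, 8.3, 3.4]
width: 0.152
gripper_force: 30.0
```

```bash
python3 - <<'E'
from h import *
s=bot.state(); R=s['ee_rot']; print(s['t'],s['position'],np.degrees(np.arctan2(R[1,0],R[0,0])),s['contact_force'],s['ft_torque'],s['width'],s['joints'])
E
```

```text
5.7333 [517.8934643  -51.4273141  169.68650892] -25.51637569778289 [-1.98375087  8.27862129  3.36624531] [1.46422792 0.34260751 0.0053349 ] 0.15157727376260693 [-14.19831958  21.83055589  92.45923862   0.14942872  65.78415007
 101.25677928]
```

Turned to −25.5° (0.9 rad swept). Now I'll open and retreat up.

Call:
{"api": "apply_moves", "payload": {"steps": [[[0,0,0,0,0,0,50],[0,0,0,0,0,0,50],[0,0,0,0,0,0,50],[0,0,0,0,0,0,50],[0,0,0,0,0,0,50],[0,0,0,0,0,0,50],[0,0,0,0,0,-1,50],[0,0,0,0,0,-1,50],[0,0,0,0,0,-1,50],[0,0,0,0,0,0,50]]]}}

```text
t: 6.57
position: [520.2, -53.6, 233.5]
ee_rot: [[0.904, -0.427, 0.007], [-0.427, -0.904, -0.002], [0.007, -0.001, -1.0]]
contact_force: [0.7, 0.1, 0.7]
width: 0.543
gripper_force: 0.0
```

Call:
{"api": "apply_moves", "payload": {"steps": [[[0,0,-1,0,0,0,50],[0,0,-1,0,0,0,50],[0,0,-1,0,0,0,0],[0,0,-1,0,0,0,0],[0,0,-0.45,0,0,0,0],[0,0,0,-1,0,0,0],[0,0,0,-1,0,0,0],[0,0,0,-1,0,0,0],[0,0,0,-1,0,0,0],[0,0,0,-0.5,0,0,0]]]}}

```text
t: 7.4
position: [426.1, -53.2, 229.0]
ee_rot: [[1.0, 0.004, -0.002], [0.004, -1.0, 0.0], [-0.002, -0.0, -1.0]]
contact_force: [0.7, -0.0, 0.2]
width: 0.027
gripper_force: 0.0
```

Call:
{"api": "apply_moves", "payload": {"steps": [[[0,0,0,0,0,0,0],[0,0,0,0,0,0,0],[0,0,0,0,0,0,0]]]}}

```text
t: 7.65
position: [429.3, -53.6, 229.7]
ee_rot: [[1.0, 0.004, 0.001], [0.004, -1.0, -0.0], [0.001, 0.0, -1.0]]
contact_force: [0.0, 1.1, -0.3]
width: 0.005
gripper_force: 0.0
```

```bash
python3 - <<'E'
from h import *
s=bot.state(); print(s['t'],s['position'],s['ee_rot'].round(3).tolist(),s['contact_force'],s['width'])
c=snap('scene'); cv2.imwrite('pics/l1.png',cv2.resize(c['pixels'][170:270,280:400],None,fx=6,fy=6,interpolation=cv2.INTER_NEAREST))
print(((project(c,s['position']+[0,0,2.7])[0]-[280,170])*6).round(),((project(c,[[431,-51.4,152],[519,-51.5,194]])-[280,170])*6).round())
E
```

```text
7.65 [429.28865418 -53.62732544 229.67526556] [[1.0, 0.004, 0.001], [0.004, -1.0, -0.0], [0.001, 0.0, -1.0]] [ 0.02685507  1.05212588 -0.3476978 ] 0.005411856645777621
[185. 323.] [[187. 506.]
 [378. 357.]]
```

View pics/l1.png

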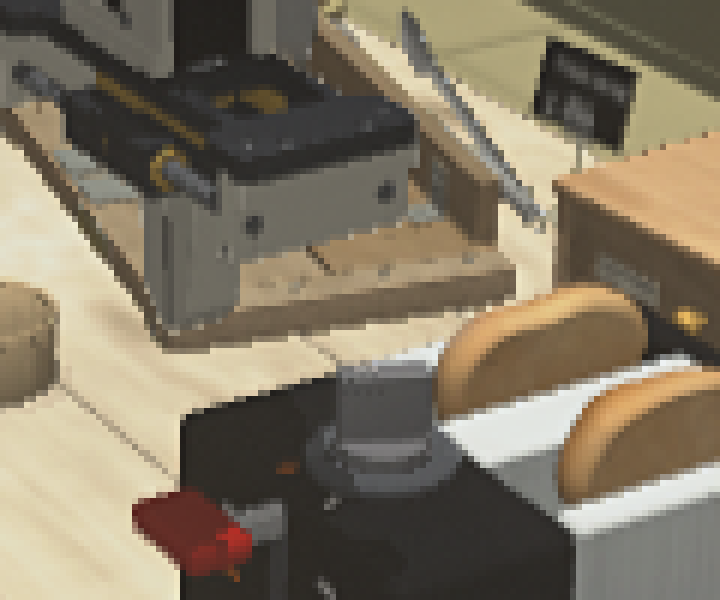

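The knob bar now stands broadside to the camera at about (385,400), past its old angle, so it has clicked over. The closed fingertips (200,330) are above the paddle (187,506). I'll descend towards it.

Call:
{"api": "apply_moves", "payload": {"steps": [[[0,0,0,0,0,1,0],[0,0,0,0,0,1,0],[0,0,0,0,0,1,0],[0,0,0,0,0,0.5,0],[0,0,0,0,0,0,0],[0,0,0,0,0,0,0]]]}}

```text
t: 8.2
position: [428.7, -53.4, 159.3]
ee_rot: [[1.0, 0.004, -0.001], [0.004, -1.0, 0.0], [-0.001, -0.0, -1.0]]
contact_force: [0.5, -0.2, 0.1]
width: 0.005
gripper_force: 0.0
```

Call:
{"api": "apply_moves", "payload": {"steps": [[[0,0,0,0,0,0.15,0],[0,0,0,0,0,0.1,0],[0,0,0,0,0,0,0]]]}}

```text
t: 8.45
position: [428.5, -53.5, 154.8]
ee_rot: [[1.0, 0.004, 0.001], [0.004, -1.0, -0.0], [0.001, 0.0, -1.0]]
contact_force: [-0.5, 0.1, -0.6]
width: 0.006
gripper_force: 0.0
```

Call:
{"api": "apply_moves", "payload": {"steps": [[[0,0,0,0,0,0.1,0],[0,0,0,0,0,0,0]]]}}

```text
t: 8.62
position: [428.3, -53.4, 152.6]
ee_rot: [[1.0, 0.004, 0.0], [0.004, -1.0, -0.0], [0.0, 0.0, -1.0]]
contact_force: [-0.1, -0.3, -0.2]
width: 0.003
gripper_force: 0.0
```

Call:
{"api": "apply_moves", "payload": {"steps": [[[0,0,0,0,0,0.1,0],[0,0,0,0,0,0,0]]]}}

```text
t: 8.78
position: [428.2, -53.4, 150.5]
ee_rot: [[1.0, 0.004, -0.0], [0.004, -1.0, -0.0], [-0.0, 0.0, -1.0]]
contact_force: [0.1, 0.3, -0.0]
width: 0.003
gripper_force: 0.0
```

Call:
{"api": "apply_moves", "payload": {"steps": [[[0,0,0,0,0,0.1,0],[0,0,0,0,0,0,0]]]}}

```text
t: 8.95
position: [428.1, -53.4, 148.3]
ee_rot: [[1.0, 0.004, -0.0], [0.004, -1.0, 0.0], [-0.0, -0.0, -1.0]]
contact_force: [0.4, -0.3, 0.0]
width: 0.009
gripper_force: 0.0
```

Call:
{"api": "apply_moves", "payload": {"steps": [[[0,0,0,0,0,0.1,0],[0,0,0,0,0,0,0]]]}}

```text
t: 9.12
position: [428.1, -53.4, 146.3]
ee_rot: [[1.0, 0.004, -0.0], [0.004, -1.0, 0.0], [-0.0, -0.0, -1.0]]
contact_force: [-0.0, 0.1, -0.5]
width: 0.005
gripper_force: 0.0
```

Call:
{"api": "apply_moves", "payload": {"steps": [[[0,0,0,0,0,0.1,0],[0,0,0,0,0,0,0]]]}}

```text
t: 9.28
position: [428.3, -53.5, 144.8]
ee_rot: [[1.0, 0.004, 0.0], [0.004, -1.0, -0.0], [0.0, 0.0, -1.0]]
contact_force: [-1.8, -0.0, 6.6]
width: 0.008
gripper_force: 3.3
```

Call:
{"api": "apply_moves", "payload": {"steps": [[[0,0,0,0,0,0.1,0],[0,0,0,0,0,0,0]]]}}

```text
t: 9.45
position: [428.3, -53.4, 143.0]
ee_rot: [[1.0, 0.004, 0.0], [0.004, -1.0, -0.0], [0.0, 0.0, -1.0]]
contact_force: [-2.9, 0.5, 8.8]
width: 0.011
gripper_force: 4.1
```

Contact came at a reading of about 145.5, so the third notch should read about 103.5.

Call:
{"api": "apply_moves", "payload": {"steps": [[[0,0,0,0,0,0.2,0],[0,0,0,0,0,0.2,0],[0,0,0,0,0,0.2,0],[0,0,0,0,0,0.2,0],[0,0,0,0,0,0.2,0],[0,0,0,0,0,0.2,0],[0,0,0,0,0,0.2,0],[0,0,0,0,0,0,0],[0,0,0,0,0,0,0]]]}}

```text
t: 10.2
position: [428.3, -53.4, 115.3]
ee_rot: [[1.0, 0.004, 0.0], [0.004, -1.0, -0.0], [0.0, 0.0, -1.0]]
contact_force: [-3.0, 0.7, 11.2]
width: 0.005
gripper_force: 5.9
```

Call:
{"api": "apply_moves", "payload": {"steps": [[[0,0,0,0,0,0.1,0],[0,0,0,0,0,0.1,0],[0,0,0,0,0,0,0]]]}}

```text
t: 10.45
position: [428.3, -53.4, 111.2]
ee_rot: [[1.0, 0.004, 0.001], [0.004, -1.0, -0.0], [0.001, 0.0, -1.0]]
contact_force: [-3.6, -0.5, 10.2]
width: 0.004
gripper_force: 5.2
```

Call:
{"api": "apply_moves", "payload": {"steps": [[[0,0,0,0,0,0.1,0],[0,0,0,0,0,0,0],[0,0,0,0,0,0,0]]]}}

```text
t: 10.7
position: [428.3, -53.4, 109.2]
ee_rot: [[1.0, 0.004, 0.0], [0.004, -1.0, -0.0], [0.0, 0.0, -1.0]]
contact_force: [-2.2, -0.4, 8.0]
width: 0.002
gripper_force: 4.1
```

Call:
{"api": "apply_moves", "payload": {"steps": [[[0,0,0,0,0,0.1,0],[0,0,0,0,0,0,0],[0,0,0,0,0,0,0]]]}}

```text
t: 10.95
position: [428.3, -53.4, 107.1]
ee_rot: [[1.0, 0.004, 0.0], [0.004, -1.0, -0.0], [0.0, 0.0, -1.0]]
contact_force: [-1.8, 0.3, 7.6]
width: -0.0
gripper_force: 3.7
```

Call:
{"api": "apply_moves", "payload": {"steps": [[[0,0,0,0,0,0.1,0],[0,0,0,0,0,0,0],[0,0,0,0,0,0,0]]]}}

```text
t: 11.2
position: [428.3, -53.4, 105.2]
ee_rot: [[1.0, 0.004, 0.0], [0.004, -1.0, -0.0], [0.0, 0.0, -1.0]]
contact_force: [-3.1, 0.1, 9.6]
width: 0.002
gripper_force: 4.4
```

Call:
{"api": "apply_moves", "payload": {"steps": [[[0,0,0,0,0,0.08,0],[0,0,0,0,0,0,0],[0,0,0,0,0,0,0],[0,0,0,0,0,0,0],[0,0,0,0,0,0,0]]]}}

```text
t: 11.62
position: [428.4, -53.4, 103.8]
ee_rot: [[1.0, 0.004, 0.001], [0.004, -1.0, -0.0], [0.001, 0.0, -1.0]]
contact_force: [-3.2, 0.7, 10.8]
width: 0.004
gripper_force: 5.3
```

```bash
python3 - <<'E'
from h import *
s=bot.state(); print(s['t'],s['position'],s['contact_force'])
c=snap('scene'); cv2.imwrite('pics/l2.png',cv2.resize(c['pixels'][210:310,270:390],None,fx=6,fy=6,interpolation=cv2.INTER_NEAREST))
P=cloud(c); im=c['pixels'].astype(int); m=(im[...,2]>90)&(im[...,1]<50)&(im[...,0]<50)&(np.linalg.norm(P[...,:2]-[431,-51],axis=2)<45)
z=P[m][:,2]; print(len(z),np.percentile(z,[2,25,50,75,95,99]))
E
```

```text
11.6167 [428.35077861 -53.40842923 103.78669698] [-3.23402897  0.7089584  10.82784686]
104 [ 99.09337254 103.54495226 106.14810877 108.18908665 109.23919139
 110.34636712]
```

View pics/l2.png

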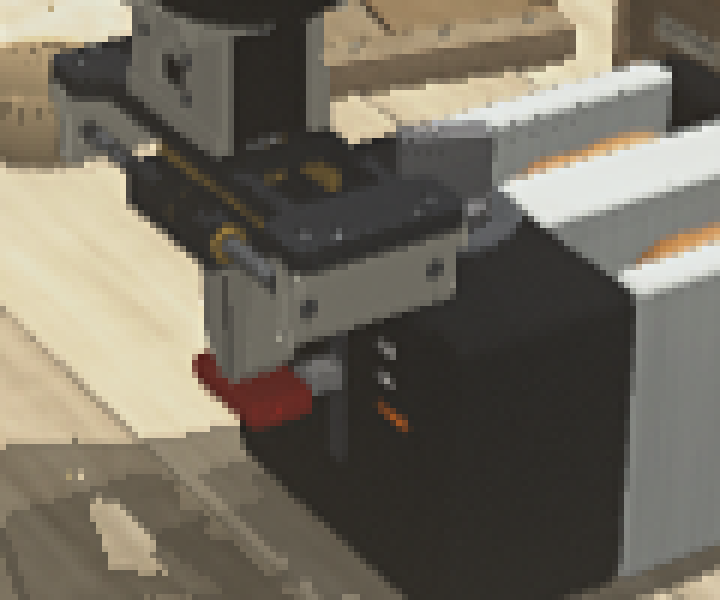

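The paddle top measures about 109–110 mm, so the travel is about 42 mm. The push is 11 N, the contact reading gives 41.7 mm, and the teacakes have sunk; these all agree on the third notch. In the picture the steel arm (340,375) is about level with the orange mark (395,415) along the end face. I'm handing in.

```bash
python3 -c "
from h import *
print(bot.job_done())"
```

```text
the job is handed in; nothing more can be done
None
```

The job is handed in: the knob was turned about 0.9 rad to the orange mark and let go, and the fingers were holding the lever about 42 mm down, at the third notch, with about 11 N; no verdict came back.

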